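# Put away the spare router parts

### The job

The router is set up; sort the five spare parts on the desk into the grey trays: the antenna into the long narrow tray, both plug adapters into the square tray and both memory sticks into the round dish. Lay every part flat on its tray's floor, the same way up as now and not on top of another or leaning on a rim. Leave the yellow-topped note pad where it is.

Things in the scene. Friction and masses are not known exactly. Their poses are not given: they have to be found in the camera images.
- antenna: clip-off router antenna: flat white plastic stick lying along its x, 120 long over all from x = -60 to +60, 20 wide (y), 14 high; the -x end is a thinner round white neck (15 long) and brass connector (9 long). About 0.035 kg. Origin: middle of its length, at its underside, z up. Grip across the 20 mm width at the origin.
- adapter_a: mains plug adapter (one of two alike): black box 52 long (x) x 40 wide (y) x 32 high, two thin round steel plug pins standing 18 further out of its +x end 12 above its underside, small cord boss 6 long on the -x end. 0.08 to 0.15 kg. Origin: centre of the box's underside, z up. Grip across the 40 mm width.
- adapter_b: mains plug adapter (the other of two alike): black box 52 long (x) x 40 wide (y) x 32 high, two thin round steel plug pins standing 18 further out of its +x end 12 above its underside, small cord boss 6 long on the -x end. 0.08 to 0.15 kg. Origin: centre of the box's underside, z up. Grip across the 40 mm width.
- stick_a: memory stick (one of two alike): small black bar, 20 wide (y) x 11 high, 58 long over all from x = -29 to +29; the last 16 at the +x end is its narrower steel plug (13 wide, 6 high). About 0.02 kg. Origin: middle of its length, at its underside, z up. Grip across the 20 mm width.
- stick_b: memory stick (the other of two alike): small black bar, 20 wide (y) x 11 high, 58 long over all from x = -29 to +29; the last 16 at the +x end is its narrower steel plug (13 wide, 6 high). About 0.02 kg. Origin: middle of its length, at its underside, z up. Grip across the 20 mm width.
- long_tray: long narrow open tray of grey plastic, fixed to the desk: outside 90 (its x) x 170 (its y), inside 80 x 160 with upright walls 5 thick; floor top 5 above the desk, rim 22 above the desk. Origin: centre of its underside on the desk, z up; y along its length. The antenna fits only along y.
- square_tray: square open tray of grey plastic, fixed: outside 155 x 155, inside 145 x 145 with upright walls 5 thick; floor top 5 above the desk, rim 22 above the desk. Origin: centre of its underside on the desk, z up. The two adapters fit side by side.
- round_dish: round open dish of grey plastic with upright wall, fixed: outside diameter 132, inside diameter 124; floor top 5 above the desk, rim 22 above the desk. Origin: centre of its underside on the desk, z up. The two sticks fit side by side.
- note_pad: bystander, not to be moved: square pad of notes 50 x 50 x 16 high, white with a yellow top sheet, loose, lying among the parts. Origin: centre of its underside.

How it is judged:
By the outcome, as a careful person would: the job done as asked, in the order asked, and still so for the second after the job is handed in, with the robot touching nothing.
It also fails if it takes over 122 s, if anything falls off the work surface, if the arm or the gripper's body presses on something with over 40 N, if the wrist force passes 120 N, or if a joint passes its speed limit or range.

### The arm

A 6-joint arm with a two-finger parallel gripper is mounted at the origin on the work surface. World frame = base frame: x ahead of the robot, y to its left, z up, the work surface at z = 0. Lengths are in m, angles in rad, forces in N, time in s.
With the tool pointing down it reaches from about 0.4 to 0.825 m from the base axis. Payload 7 kg.
Tool frame: the origin (TCP) lies at the very end of the fingers, on their centre line; the grasp point (between the pads) lies 19 mm behind it (tcp_to_grasp is the distance from the TCP to the grasp point, in m); x points along the fingers, z is the direction in which the jaws open and shut, and the axes are right-handed (so a half turn about x gives the same grasp; the last joint's range is limited). The gripper opens to 88 mm and grips with 3 to 60 N. Pads are 19 mm wide; open, the fingers measure 130 mm over their backs; the gripper's body (78 mm by 193 mm) begins 47 mm behind the grasp point.
Start: joints at [0.288, 0.359, 0.012, 0, -1.224, -0.288], TCP at [0.675, -0, 0.227] pointing down, gripper open.
Joint ranges: [-3.07, 3.07], [-1.43, 2.12], [-1.02, 1.25], [-3.03, 1.67], [-3.05, -0], [-3.03, 3.03]. Speed limits (rad/s): [2.39, 2.39, 3.01, 3.14, 3.14, 3.14].

### API

Orientations are given as [roll, pitch, yaw] about the fixed x, y, z axes, in that order (R = Rz(yaw) Ry(pitch) Rx(roll)).
In Python, from station import get_state, grab_frame, job_done, tcp_to_grasp gives the robot as it stands. The module is installed in compiled form; this text tells all that it offers.
- The arm moves only by the shell command python3 -m crank 'ROWS' [FORCE]. ROWS is JSON, a list of rows, each a list of 7 numbers: the shift along the tool's x, y, z in m, then the turn, a rotation vector about the tool's x, y, z in rad, then the opening, from 0 (shut) to 1 (fully open). In form: [[x, y, z, wx, wy, wz, fingers], ...]. A call has 1 to 10 rows; each row is the pose to reach, as a shift and turn from the pose commanded when the call began, along the tool's axes at that moment; what a row does not reach only later rows make up. A row lasts 1/8 s, in which the tool goes at most 62.5 mm and 10.7 degrees, less where a joint would pass 70% of its speed; a pose out of reach is approached as far as the arm can. A call with a gripper value outside its range is refused whole. The fingers move at their own pace and stop on an object; FORCE is the grip in N (left out, the last holds). Time passes only in rows, so rows that repeat a pose let the fingers close. It gives the time, the measured TCP pose, the force and the opening at its end, in the units of the state.
- get_state(): the state, without advancing time (a new reading comes with each control period).
- grab_frame(name): name is "scene" or "side" or "wrist"; returns a dict with "pixels" (400x640x3 uint8, red, green, blue), "vfov" (degrees; the focal length in pixels is half the picture's height over the tangent of half this angle, whatever the lens; pixels are square), "cx", "cy" (the principal point, pixels), "extrinsics" (4x4, takes a point from world to camera coordinates). Camera axes: x right, y up, looking along -z (the intrinsics and any distortion apply to the point x, -y, -z); pixel columns grow to the right and rows downward; lengths in m; the calibration is good to about 2 mm. A picture is of the moment at which its call begins. There is no depth.
- job_done(): hands the job in, once; it reports no verdict.
The state is a dict: "t": time; "q": joint angles; "qd": joint speeds; "joint_efforts": joint torques, N m; "eef_pos": TCP position; "ee_rot": TCP orientation; "force": force on the tool from outside, world axes, zero at the start; "moment": the same for the moment, N m; "width": finger opening in m.
Only numpy, scipy, OpenCV 4.12 (cv2) and the standard library are available. Lean on these libraries where they do the work, as an engineer would, in place of code of your own. Each camera call takes 0.05 s, during which the arm holds its last target.

## Working session

There is one attempt and no reset: what is moved stays moved. The work goes in short steps, Python scripts to look and compute and a shell command to move; the robot and the scene stay as the last step left them, time stands still between calls to the robot, and variables do not carry over. Pictures are saved under pics/ and viewed, and the job is handed in when it is done.

```bash
mkdir -p pics; ls; python3 - <<'E'
from station import *
import cv2, numpy as np
s=get_state();print(s, tcp_to_grasp if not callable(tcp_to_grasp) else tcp_to_grasp())
for n in("scene","side","wrist"):
    f=grab_frame(n);cv2.imwrite(f"pics/{n}0.png",f["pixels"][:,:,::-1])
    print(n,{k:(np.round(v,4).tolist() if k!="pixels" else 0) for k,v in f.items()})
E
```

```text
pics
{'t': 0.0, 'q': array([ 2.88088344e-01,  3.59384994e-01,  1.10484856e-02, -3.44934455e-04,
       -1.22411341e+00, -2.88123301e-01]), 'qd': array([-7.03410757e-04,  1.77364696e-03,  9.45673695e-04, -1.80309298e-03,
       -5.87254995e-05, -6.04156976e-06]), 'joint_efforts': array([-8.00930356e-04, -5.82726967e+01,  2.93058443e+01,  6.99745238e+00,
        6.93249181e-03, -2.06530804e-04]), 'eef_pos': array([ 6.74499598e-01, -4.02677788e-05,  2.25620347e-01]), 'ee_rot': array([ 0.09451217,  1.56911123, -3.04723291]), 'force': array([-0.37540365, -0.60785189, -0.71099747]), 'moment': array([-0.00793499,  0.02795497,  0.02566887]), 'width': 0.08771431975977738} 0.0188
scene {'pixels': 0, 'vfov': 53.0447, 'cx': 324.4176, 'cy': 199.3801, 'extrinsics': [[-0.1956, 0.9805, 0.019, 0.1002], [-0.7028, -0.1537, 0.6945, 0.3146], [0.6839, 0.1225, 0.7192, -1.2938], [0.0, 0.0, 0.0, 1.0]]}
side {'pixels': 0, 'vfov': 55.4361, 'cx': 318.1803, 'cy': 194.3293, 'extrinsics': [[0.995, -0.0994, -0.0122, -0.4707], [0.0838, 0.7597, 0.6449, -0.0734], [-0.0548, -0.6427, 0.7642, -0.8421], [0.0, 0.0, 0.0, 1.0]]}
wrist {'pixels': 0, 'vfov': 59.2741, 'cx': 322.6139, 'cy': 192.7682, 'extrinsics': [[-1.0, -0.0004, 0.0014, 0.6735], [-0.0, -0.9512, -0.3087, 0.039], [0.0014, -0.3087, 0.9512, -0.3922], [0.0, 0.0, 0.0, 1.0]]}
```

View pics/scene0.png

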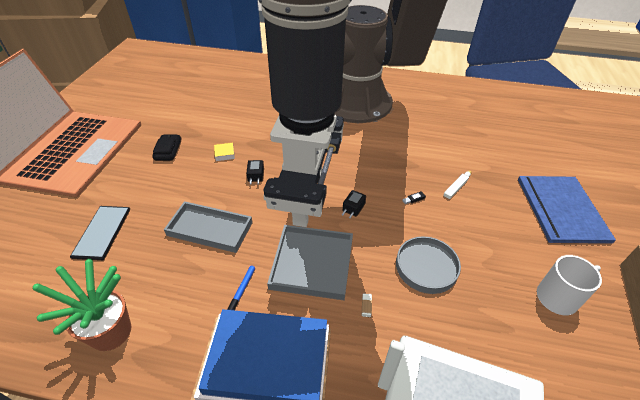

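View pics/side0.png

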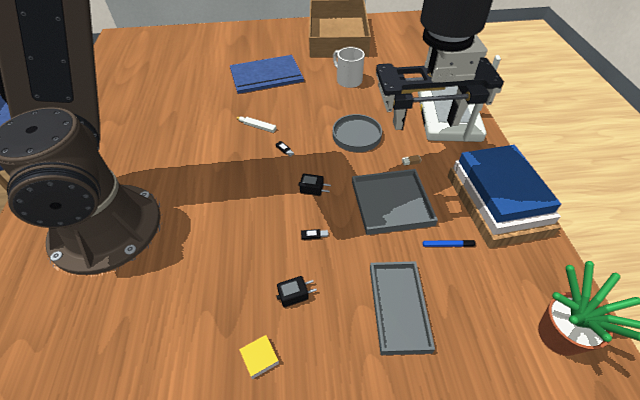

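View pics/wrist0.png

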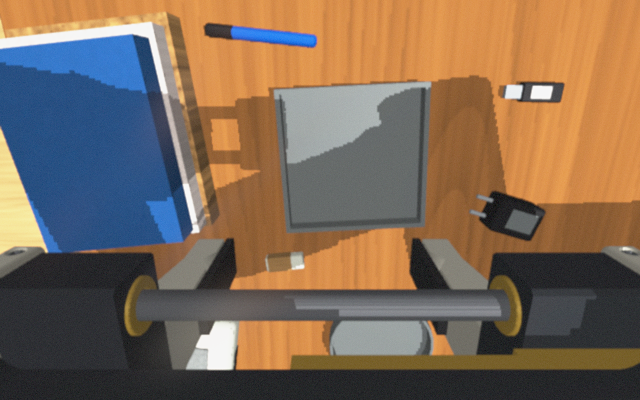

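The side view shows every part: stick (285,148), antenna (257,125), adapters (312,184) and (293,291), stick (315,234), pad (259,356), and the trays at (357,132), (394,201), (402,307). I'll zoom in to measure.

```bash
cat > h.py <<'E'
import numpy as np, cv2
from station import *
def cam(f):
    fl=200/np.tan(np.radians(f["vfov"])/2)
    K=np.array([[fl,0,f["cx"]],[0,fl,f["cy"]],[0,0,1.]]); E=np.array(f["extrinsics"])
    return K,np.diag([1,-1,-1,1.])[:3,:3]@E[:3,:3],np.array([1,-1,-1.])*E[:3,3]
def bp(f,uv,z):
    K,R,t=cam(f);C=-R.T@t
    out=[]
    for u,v in uv:
        d=R.T@np.linalg.inv(K)@[u,v,1];out.append(C+d*(z-C[2])/d[2])
    return np.array(out)
def pr(f,P):
    K,R,t=cam(f);p=(np.asarray(P)@R.T+t)@K.T;return p[:,:2]/p[:,2:]
def crop(f,name,x0,x1,y0,y1,k):
    im=f["pixels"][y0:y1,x0:x1,::-1];im=cv2.resize(im,None,fx=k,fy=k,interpolation=cv2.INTER_CUBIC)
    for i,x in enumerate(range(x0,x1)):
        if x%10==0: cv2.line(im,(i*k,0),(i*k,8 if x%50 else 16),(0,0,255),1)
        if x%50==0: cv2.putText(im,str(x),(i*k,26),0,.4,(0,0,255))
    for i,y in enumerate(range(y0,y1)):
        if y%10==0: cv2.line(im,(0,i*k),(8 if y%50 else 16,i*k),(0,0,255),1)
        if y%50==0: cv2.putText(im,str(y),(18,i*k),0,.4,(0,0,255))
    cv2.imwrite(name,im)
E
python3 - <<'E'
from h import *
f=grab_frame("side"); crop(f,"pics/s1.png",230,345,105,205,6)
crop(f,"pics/s2.png",235,345,215,315,6); crop(f,"pics/s3.png",325,450,105,245,4)
crop(f,"pics/s4.png",355,450,250,370,5)
import pickle
pickle.dump({n:grab_frame(n) for n in("scene","side","wrist")},open("f0.pkl","wb"))
E
```

```text
(no output)
```

View pics/s1.png

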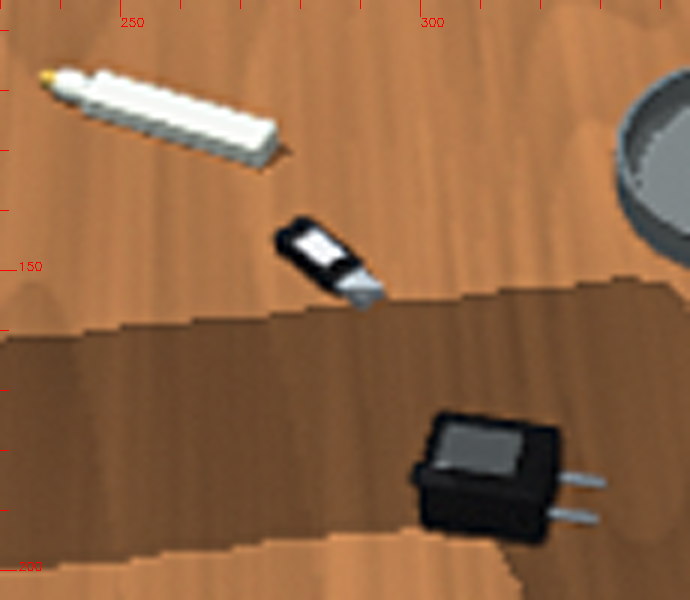

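View pics/s2.png

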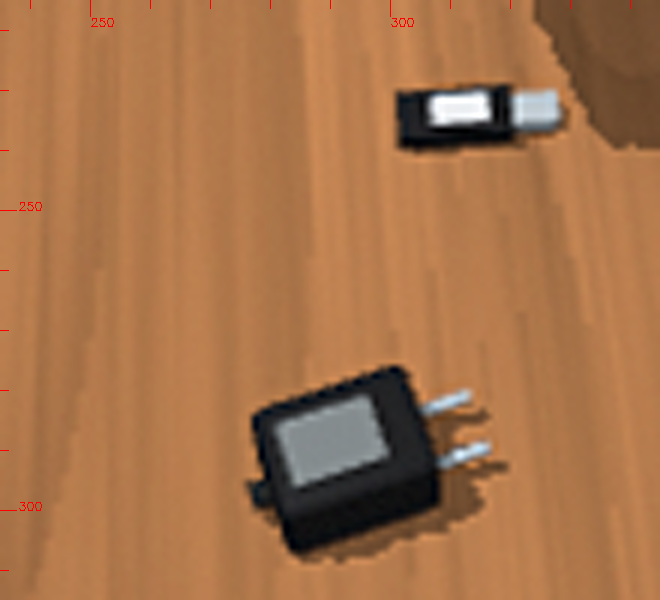

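View pics/s3.png

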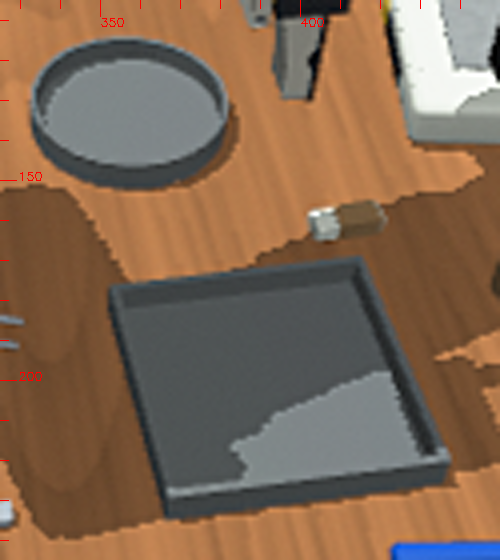

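View pics/s4.png

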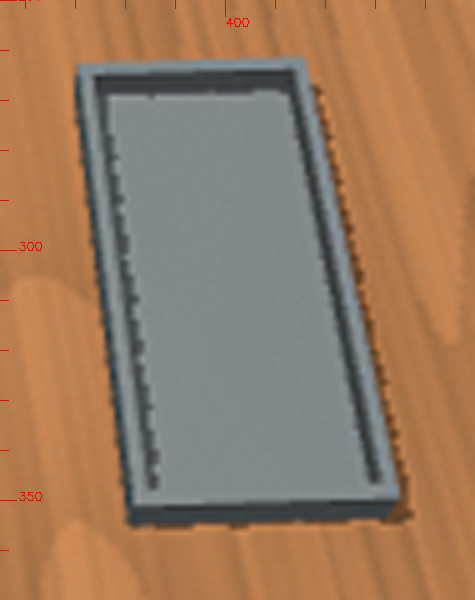

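```bash
cat > m.py <<'E'
from h import *
import pickle
from scipy.optimize import least_squares
F=pickle.load(open("f0.pkl","rb"));f=F["side"]
def fit(name,uv,P,x0,f=f):
    uv=np.array(uv,float);P=np.array(P,float)/1000
    def W(p):
        c,s=np.cos(p[2]),np.sin(p[2]);return np.c_[p[0]+c*P[:,0]-s*P[:,1],p[1]+s*P[:,0]+c*P[:,1],P[:,2]]
    r=least_squares(lambda p:(pr(f,W(p))-uv).ravel(),x0,loss="soft_l1")
    print(name,np.round(r.x[:2],4),"yaw",round(np.degrees(r.x[2]),1),"res",np.round((pr(f,W(r.x))-uv).tolist(),1).tolist());return r.x
def g(uv): return list(bp(f,[uv],0)[0,:2])
if __name__=="__main__":
    fit("ant",[(275.8,125.5),(273.7,130),(273.7,133),(237,117.8),(246.7,116.7),(244.2,121.7)],[(60,10,14),(60,-10,14),(60,-10,0),(-60,0,7),(-36,10,14),(-36,-10,14)],g((257,125))+[-.3])
    A=[(-26,20,32),(26,20,32),(26,-20,32),(-26,-20,32),(-26,-20,0),(26,-20,0)]
    fit("ada",[(303.3,173.7),(323.3,176.3),(322,185.8),(301.2,183.8),(300.8,192),(320.5,195.7)],A,g((312,184))+[-.1])
    fit("adb",[(277.5,283.7),(301.7,276.3),(308.3,294.7),(283.7,302),(284.7,307.2),(308,299.5)],A,g((293,291))+[.3])
    S=[(-29,10,11),(-29,-10,11),(13,10,11),(13,-10,11),(29,6.5,8.5),(29,-6.5,8.5)]
    fit("sta",[(280.5,141.2),(276.2,145),(290.3,148.7),(286.3,152),(293.8,153.3),(290.8,156.2)],S,g((285,148))+[-.6])
    fit("stb",[(301.3,230.3),(301.3,238),(320.2,229.3),(320.7,236.3),(328.3,230.2),(328.3,236.3)],S,g((315,234))+[0])
    fit("long",[(370.6,263.4),(415.6,261.6),(435,349.6),(381,351)],[(-45,85,22),(45,85,22),(45,-85,22),(-45,-85,22)],g((402,307))+[0])
    q=77.5
    fit("sq",[(352,176.8),(415.5,169.5),(437.3,220.5),(366.3,228.8)],[(-q,q,22),(q,q,22),(q,-q,22),(-q,-q,22)],g((394,201))+[0])
    d=bp(f,[(333,132.5),(382,133.8),(357.5,114.5),(357.5,146.8)],.022);print(d.round(4).tolist())
    r=least_squares(lambda p:np.hypot(*(d[:,:2]-p[:2]).T)-p[2],[.6,.2,.066]);print("dish",r.x)
    print("pad",bp(f,[(259,352)],.016))
E
python3 m.py
```

```text
ant [0.3316 0.3109] yaw -29.7 res [[1.0, -0.2], [-0.4, -0.3], [0.1, 0.7], [0.7, 0.7], [-0.2, -0.1], [-1.5, -0.9]]
ada [0.4663 0.0649] yaw -15.9 res [[-0.2, -2.2], [1.5, -2.1], [-0.1, 1.0], [-1.6, 0.2], [-0.5, 1.0], [1.4, 0.1]]
adb [ 0.4053 -0.2049] yaw 14.5 res [[-1.2, -0.3], [0.8, -1.7], [1.1, -1.8], [-1.3, 0.3], [-0.9, 2.4], [1.9, 0.9]]
sta [0.4071 0.1991] yaw -51.6 res [[0.3, -0.1], [-1.3, -0.3], [1.0, 0.2], [-0.8, 0.7], [0.7, -0.0], [-0.1, -0.4]]
stb [ 0.4584 -0.0726] yaw -2.4 res [[-0.4, -0.1], [-0.1, -0.1], [0.3, -0.2], [0.3, 0.5], [-0.3, 0.5], [0.1, -0.6]]
long [ 0.599  -0.2499] yaw -4.4 res [[-0.3, -0.7], [0.2, -0.1], [-0.3, 0.2], [0.4, 0.3]]
sq [ 0.6418 -0.0016] yaw 2.2 res [[0.1, -0.6], [-0.0, -0.4], [-0.1, 0.2], [0.0, 0.6]]
[[0.536, 0.2337, 0.022], [0.6631, 0.214, 0.022], [0.6126, 0.3009, 0.022], [0.591, 0.1719, 0.022]]
dish [0.60149266 0.23646511 0.06546737]
pad [[ 0.34084396 -0.30892594  0.016     ]]
```

```bash
cat > nav.py <<'E'
import sys
from h import *
from scipy.spatial.transform import Rotation as Ro
def nav(x,y,z,partyaw):
    s=get_state();R=Ro.from_euler("xyz",s["ee_rot"]).as_matrix();p=np.array(s["eef_pos"])
    best=None
    for k in(0,180):
        a=np.radians(partyaw+90+k);zt=np.array([np.cos(a),np.sin(a),0]);xt=np.array([0,0,-1.]);yt=np.cross(zt,xt)
        T=np.c_[xt,yt,zt];rv=Ro.from_matrix(R.T@T).as_rotvec()
        if best is None or np.linalg.norm(rv)<np.linalg.norm(best): best=rv
    sh=R.T@(np.array([x,y,z])-p)
    print("t",round(s["t"],2),"pos",p.round(4),"w",round(s["width"],4),"q6",round(s["q"][5],2),"F",np.round(s["force"],1),"jawyaw-90",round(np.degrees(np.arctan2(R[1,2],R[0,2]))-90,1))
    print("shift",sh.round(4),"rot",best.round(3),"rows>=",max(np.linalg.norm(sh)/.0625,np.degrees(np.linalg.norm(best))/10.7).round(1))
if __name__=="__main__": nav(*map(float,sys.argv[1:5]))
E
python3 nav.py .332 .311 .12 -29.7
```

```text
t 0.35 pos [ 0.6749 -0.      0.2263] w 0.0878 q6 -0.29 F [-0.5  0.2  0.5] jawyaw-90 -270.0
shift [ 0.1065 -0.311   0.3428] rot [-1.052  0.     0.   ] rows>= 7.6
```

```bash
python3 -m crank '[[0.106,-0.311,0.343,-1.052,0,0,0.5],[0.106,-0.311,0.343,-1.052,0,0,0.5],[0.106,-0.311,0.343,-1.052,0,0,0.5],[0.106,-0.311,0.343,-1.052,0,0,0.5],[0.106,-0.311,0.343,-1.052,0,0,0.5],[0.106,-0.311,0.343,-1.052,0,0,0.5],[0.106,-0.311,0.343,-1.052,0,0,0.5],[0.106,-0.311,0.343,-1.052,0,0,0.5],[0.106,-0.311,0.343,-1.052,0,0,0.5],[0.106,-0.311,0.343,-1.052,0,0,0.5]]' 10
python3 nav.py .332 .311 .12 -29.7
python3 - <<'E'
from h import *
f=grab_frame("wrist");cv2.imwrite("pics/w1.png",f["pixels"][:,:,::-1])
print(pr(f,[(.332,.311,.007)]))
E
```

```text
t: 1.6
eef_pos: [0.332, 0.3111, 0.1208]
ee_rot: [2.887, 1.571, 0.798]
force: [0.9, 0.6, -0.2]
width: 0.0439
t 1.6 pos [0.332  0.3111 0.1208] w 0.0439 q6 -0.14 F [ 0.9  0.6 -0.2] jawyaw-90 -209.7
shift [0.0008 0.     0.0001] rot [ 0. -0. -0.] rows>= 0.0
[[322.93817275 186.87218891]]
```

View pics/w1.png

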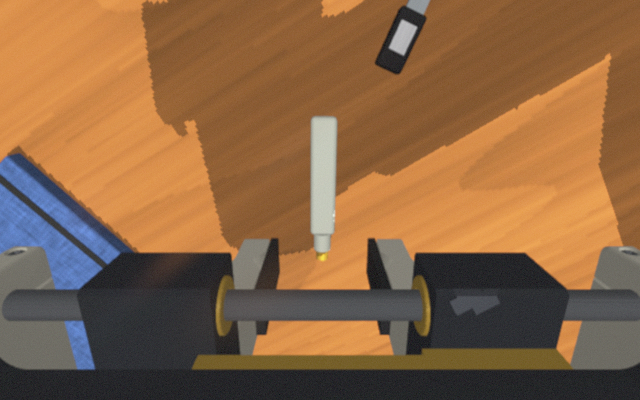

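The wrist view shows the antenna upright on the jaw centreline, from (323,117) to its brass tip at (321,261).

```bash
python3 - <<'E'
from h import *
f=grab_frame("wrist")
a=bp(f,[(323.5,117)],.012)[0];b=bp(f,[(321.5,261)],.007)[0];d=a-b
print(a,b,(a+b)/2,np.hypot(d[0],d[1]),np.degrees(np.arctan2(d[1],d[0])))
E
python3 nav.py .332 .311 .004 -29.7
```

```text
[0.38084301 0.28259305 0.012     ] [0.27442806 0.34518979 0.007     ] [0.32763554 0.31389142 0.0095    ] 0.12346049572286881 -30.46542640541512
t 1.7 pos [0.3326 0.3106 0.1208] w 0.0436 q6 -0.14 F [-0.1  0.  -0. ] jawyaw-90 -209.8
shift [ 0.1168 -0.0007  0.    ] rot [-0.001 -0.    -0.   ] rows>= 1.9
```

```bash
python3 nav.py .3295 .3125 .004 -30
```

```text
t 1.7 pos [0.3326 0.3106 0.1208] w 0.0436 q6 -0.14 F [-0.1  0.  -0. ] jawyaw-90 -209.8
shift [ 1.168e-01 -3.600e-03 -1.000e-04] rot [ 0.004 -0.    -0.   ] rows>= 1.9
```

```bash
python3 -m crank '[[0.06,-0.004,0,0.004,0,0,0.5],[0.1,-0.004,0,0.004,0,0,0.5],[0.1165,-0.004,0,0.004,0,0,0.5],[0.1165,-0.004,0,0.004,0,0,0.5],[0.1165,-0.004,0,0.004,0,0,0.1],[0.1165,-0.004,0,0.004,0,0,0.1],[0.1165,-0.004,0,0.004,0,0,0.1],[0.1165,-0.004,0,0.004,0,0,0.1],[0.06,-0.004,0,0.004,0,0,0.1],[0.03,-0.004,0,0.004,0,0,0.1]]' 15
python3 nav.py .599 -.25 .1 -94.4
python3 - <<'E'
from h import *
for n in("wrist","side"):
    f=grab_frame(n);cv2.imwrite(f"pics/{n}2.png",f["pixels"][:,:,::-1])
E
```

```text
t: 2.95
eef_pos: [0.3288, 0.3136, 0.0928]
ee_rot: [3.136, 1.569, 1.043]
force: [0.1, 0.6, -0.1]
width: 0.0195
t 2.95 pos [0.3288 0.3136 0.0928] w 0.0195 q6 -0.15 F [ 0.1  0.6 -0.1] jawyaw-90 -209.9
shift [-0.0079  0.5154  0.3537] rot [ 1.125e+00 -2.000e-03  1.000e-03] rows>= 10.0
```

View pics/wrist2.png

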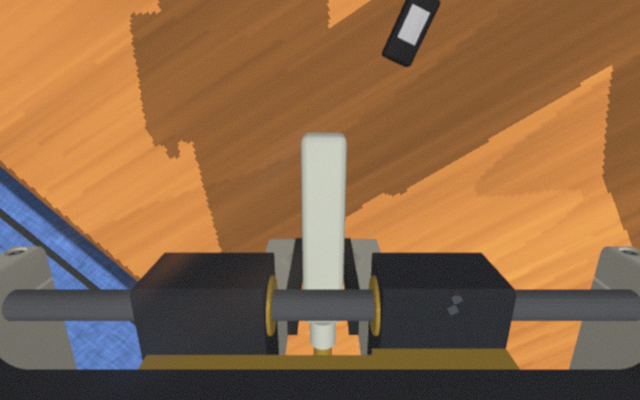

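View pics/side2.png

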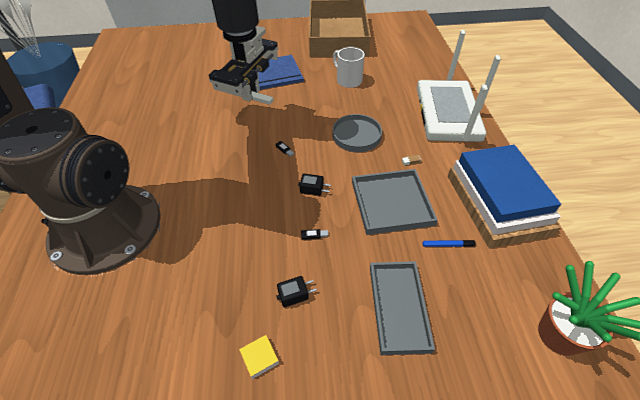

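```bash
python3 -m crank '[[-0.008,0.515,0.354,1.125,0,0,0.1],[-0.008,0.515,0.354,1.125,0,0,0.1],[-0.008,0.515,0.354,1.125,0,0,0.1],[-0.008,0.515,0.354,1.125,0,0,0.1],[-0.008,0.515,0.354,1.125,0,0,0.1],[-0.008,0.515,0.354,1.125,0,0,0.1],[-0.008,0.515,0.354,1.125,0,0,0.1],[-0.008,0.515,0.354,1.125,0,0,0.1],[-0.008,0.515,0.354,1.125,0,0,0.1],[-0.008,0.515,0.354,1.125,0,0,0.1]]'
python3 -m crank '[[0,0,0,0,0,0,0.1],[0,0,0,0,0,0,0.1]]'
python3 nav.py .599 -.25 .0105 -94.4
python3 - <<'E'
from h import *
f=grab_frame("wrist");cv2.imwrite(f"pics/w3.png",f["pixels"][:,:,::-1])
c,s=np.cos(np.radians(-4.4)),np.sin(np.radians(-4.4))
print(pr(f,[(.599+c*x-s*y,-.2499+s*x+c*y,.022) for x,y in((-.045,.085),(.045,.085),(.045,-.085),(-.045,-.085))]).round())
E
```

```text
t: 4.3
eef_pos: [0.5982, -0.2528, 0.0976]
ee_rot: [-0.299, 1.57, 2.766]
force: [1.7, 1.5, 0.1]
width: 0.0197
t: 4.55
eef_pos: [0.597, -0.2509, 0.0971]
ee_rot: [-0.222, 1.569, 2.841]
force: [0.4, -0.5, -0.6]
width: 0.0196
t 4.55 pos [ 0.597  -0.2509  0.0971] w 0.0196 q6 0.02 F [ 0.4 -0.5 -0.6] jawyaw-90 85.5
shift [ 0.0866 -0.0011 -0.0021] rot [-0.001  0.002  0.   ] rows>= 1.4
[[377. 307.]
 [261. 307.]
 [247.  78.]
 [389.  78.]]
```

View pics/w3.png

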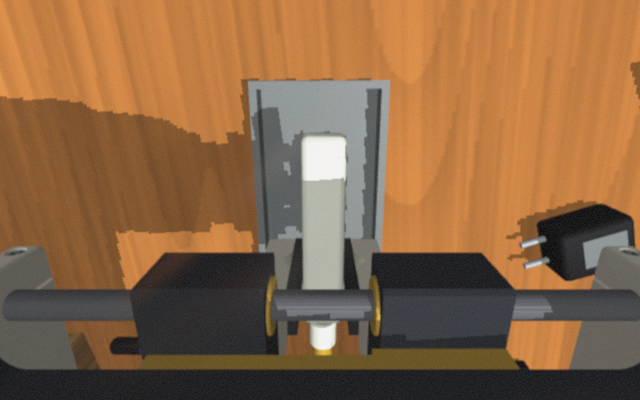

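The tray's far edge sits at (248–389, 81), where I predicted it, and the antenna is centred over it. Lowering now.

```bash
python3 -m crank '[[0.04,-0.001,-0.002,0,0,0,0.1],[0.07,-0.001,-0.002,0,0,0,0.1],[0.08,-0.001,-0.002,0,0,0,0.1],[0.087,-0.001,-0.002,0,0,0,0.1],[0.087,-0.001,-0.002,0,0,0,0.1],[0.087,-0.001,-0.002,0,0,0,0.1]]'
python3 -m crank '[[0,0,0,0,0,0,0.32],[0,0,0,0,0,0,0.32],[0,0,0,0,0,0,0.32],[-0.03,0,0,0,0,0,0.32],[-0.09,0,0,0,0,0,0.32],[-0.11,0,0,0,0,0,0.32]]'
python3 nav.py .4663 .0649 .15 -15.9
python3 - <<'E'
from h import *
f=grab_frame("wrist");cv2.imwrite(f"pics/w4.png",f["pixels"][:,:,::-1])
E
```

```text
t: 5.35
eef_pos: [0.6007, -0.2501, 0.0127]
ee_rot: [3.039, 1.569, -0.179]
force: [0.3, -0.0, -0.7]
width: 0.0196
t: 6.1
eef_pos: [0.602, -0.2506, 0.1258]
ee_rot: [2.956, 1.565, -0.262]
force: [0.3, -0.7, -0.6]
width: 0.0282
t 6.1 pos [ 0.602  -0.2506  0.1258] w 0.0282 q6 0.02 F [ 0.3 -0.7 -0.6] jawyaw-90 85.6
shift [-0.0254 -0.3042  0.1592] rot [-1.37  -0.004 -0.005] rows>= 7.3
```

View pics/w4.png

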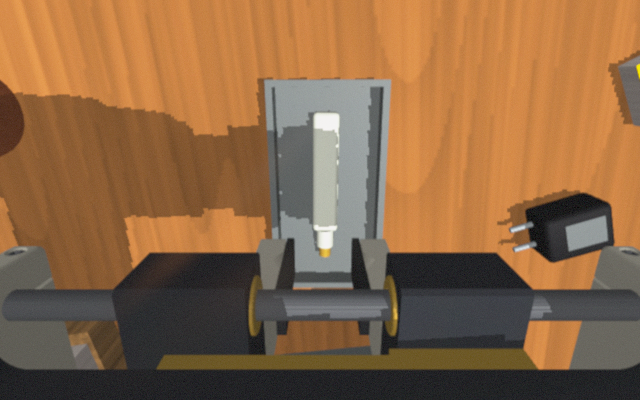

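The antenna lies flat in the long tray, from (326,113) to (325,257). Adapter_b is the nearest part, so it's next.

```bash
python3 nav.py .405 -.205 .14 14.5
```

```text
t 6.15 pos [ 0.6024 -0.2508  0.1273] w 0.0282 q6 0.02 F [0.3 0.  2.3] jawyaw-90 85.6
shift [-0.0142 -0.0306  0.2002] rot [ 1.241 -0.007  0.003] rows>= 6.6
```

```bash
python3 -m crank '[[-0.014,-0.031,0.2,1.241,-0.007,0.003,0.8],[-0.014,-0.031,0.2,1.241,-0.007,0.003,0.8],[-0.014,-0.031,0.2,1.241,-0.007,0.003,0.8],[-0.014,-0.031,0.2,1.241,-0.007,0.003,0.8],[-0.014,-0.031,0.2,1.241,-0.007,0.003,0.8],[-0.014,-0.031,0.2,1.241,-0.007,0.003,0.8],[-0.014,-0.031,0.2,1.241,-0.007,0.003,0.8],[-0.014,-0.031,0.2,1.241,-0.007,0.003,0.8],[-0.014,-0.031,0.2,1.241,-0.007,0.003,0.8],[-0.014,-0.031,0.2,1.241,-0.007,0.003,0.8]]'
python3 nav.py .405 -.205 .02 14.5
python3 - <<'E'
from h import *
f=grab_frame("wrist");cv2.imwrite(f"pics/w5.png",f["pixels"][:,:,::-1])
print(pr(f,[(.405,-.205,.032)]))
E
```

```text
t: 7.4
eef_pos: [0.403, -0.2038, 0.1355]
ee_rot: [1.025, 1.564, 2.85]
force: [-0.1, 0.6, 0.7]
width: 0.0702
t 7.4 pos [ 0.403  -0.2038  0.1355] w 0.0702 q6 -1.28 F [-0.1  0.6  0.7] jawyaw-90 14.6
shift [ 0.1155 -0.0024 -0.0021] rot [ 0.001  0.004 -0.006] rows>= 1.8
[[318.98105696 195.12528834]]
```

View pics/w5.png

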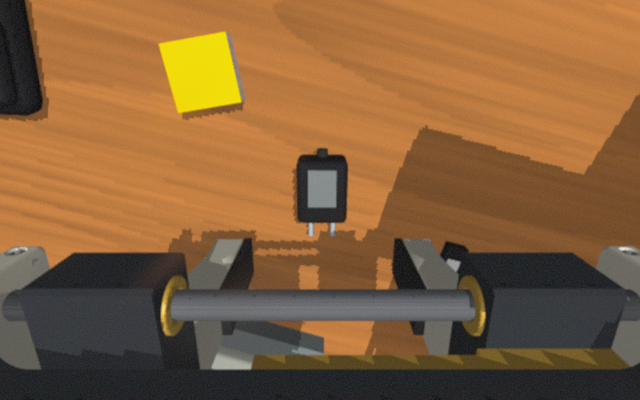

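```bash
python3 - <<'E'
from h import *
f=grab_frame("wrist")
c=bp(f,[(298,188),(347,188),(322,156),(322.5,221),(322,188.5)],.032);print(c.round(4).tolist(),np.linalg.norm(c[0]-c[1]),np.linalg.norm(c[2]-c[3]),c[:2].mean(0),c[2:4].mean(0))
E
python3 nav.py .405 -.205 .019 14.5
```

```text
[[0.4035, -0.2223, 0.032], [0.3939, -0.1853, 0.032], [0.3742, -0.2105, 0.032], [0.4255, -0.1968, 0.032], [0.3992, -0.2041, 0.032]] 0.03822340440291634 0.05307361524335356 [ 0.39866186 -0.20378996  0.032     ] [ 0.39985761 -0.20368017  0.032     ]
t 7.5 pos [ 0.403  -0.2038  0.1355] w 0.0701 q6 -1.28 F [-0.3  0.4 -0.1] jawyaw-90 14.5
shift [ 0.1165 -0.0024 -0.0021] rot [ 0.001  0.004 -0.006] rows>= 1.9
```

```bash
python3 nav.py .4005 -.204 .020 14.5
```

```text
t 7.5 pos [ 0.403  -0.2038  0.1355] w 0.0701 q6 -1.28 F [-0.3  0.4 -0.1] jawyaw-90 14.5
shift [ 0.1155  0.0018 -0.    ] rot [ 0.001  0.004 -0.006] rows>= 1.8
```

```bash
python3 -m crank '[[0.06,0.002,0,0.001,0.004,-0.006,0.8],[0.1,0.002,0,0.001,0.004,-0.006,0.8],[0.116,0.002,0,0.001,0.004,-0.006,0.8],[0.116,0.002,0,0.001,0.004,-0.006,0.8],[0.116,0.002,0,0.001,0.004,-0.006,0.3],[0.116,0.002,0,0.001,0.004,-0.006,0.3],[0.116,0.002,0,0.001,0.004,-0.006,0.3],[0.116,0.002,0,0.001,0.004,-0.006,0.3],[0.116,0.002,0,0.001,0.004,-0.006,0.3]]' 30
python3 nav.py .642 -.038 .09 2.2
```

```text
t: 8.62
eef_pos: [0.4007, -0.2041, 0.0202]
ee_rot: [-2.272, 1.57, -0.449]
force: [-1.0, 1.4, 7.9]
width: 0.0395
t 8.62 pos [ 0.4007 -0.2041  0.0202] w 0.0395 q6 -1.29 F [-1.   1.4  7.9] jawyaw-90 14.4
shift [-0.0697 -0.2751  0.1006] rot [ 0.214 -0.001  0.001] rows>= 4.8
```

```bash
python3 nav.py .635 -.0385 .11 2.2; python3 -m crank '[[-0.06,0,0,0,0,0,0.3],[-0.09,-0.04,0.015,0.05,0,0,0.3],[-0.09,-0.26,0.1,0.214,0,0,0.3],[-0.09,-0.269,0.097,0.214,0,0,0.3],[-0.09,-0.269,0.097,0.214,0,0,0.3],[-0.09,-0.269,0.097,0.214,0,0,0.3],[-0.09,-0.269,0.097,0.214,0,0,0.3],[-0.09,-0.269,0.097,0.214,0,0,0.3],[-0.09,-0.269,0.097,0.214,0,0,0.3]]' 
python3 nav.py .635 -.0385 .027 2.2
python3 - <<'E'
from h import *
f=grab_frame("wrist");cv2.imwrite(f"pics/w6.png",f["pixels"][:,:,::-1])
c,s=np.cos(np.radians(2.2)),np.sin(np.radians(2.2));q=.0775
print(pr(f,[(.6418+c*x-s*y,-.0016+s*x+c*y,.022) for x,y in((-q,q),(q,q),(q,-q),(-q,-q))]).round())
E
```

```text
t 8.62 pos [ 0.4007 -0.2041  0.0202] w 0.0395 q6 -1.29 F [-1.   1.4  7.9] jawyaw-90 14.4
shift [-0.0897 -0.2682  0.1018] rot [ 0.214 -0.001  0.001] rows>= 4.8
t: 9.75
eef_pos: [0.6357, -0.0436, 0.1096]
ee_rot: [2.046, 1.57, -2.629]
force: [0.1, 0.1, -0.3]
width: 0.0395
t 9.75 pos [ 0.6357 -0.0436  0.1096] w 0.0395 q6 -1.77 F [ 0.1  0.1 -0.3] jawyaw-90 2.1
shift [0.0825 0.0004 0.0052] rot [-0.001 -0.    -0.001] rows>= 1.3
[[497. 102.]
 [468. 298.]
 [278. 298.]
 [269. 102.]]
```

View pics/w6.png

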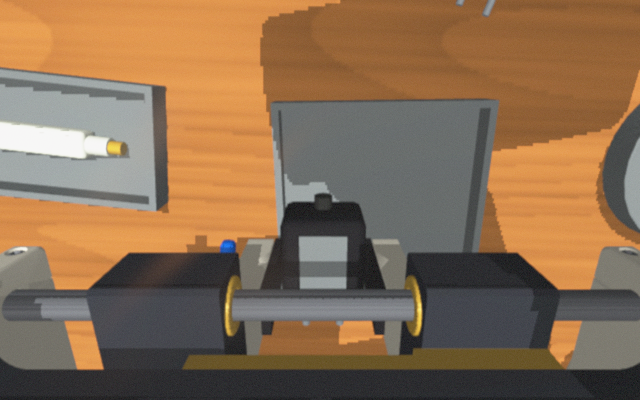

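The tray's near edge is at (272–498, 101), against a prediction of (269–497, 102). The adapter is level and straight in the jaws.

```bash
python3 -m crank '[[0.04,0,0.005,0,0,0,0.3],[0.07,0,0.005,0,0,0,0.3],[0.079,0,0.005,0,0,0,0.3],[0.0835,0,0.005,0,0,0,0.3],[0.0835,0,0.005,0,0,0,0.3],[0.0835,0,0.005,0,0,0,0.3]]'
python3 nav.py .635 -.0385 .026 2.2
```

```text
t: 10.55
eef_pos: [0.6372, -0.038, 0.0272]
ee_rot: [-1.612, 1.569, -0.003]
force: [0.3, -0.6, -1.2]
width: 0.0391
t 10.55 pos [ 0.6372 -0.038   0.0272] w 0.0391 q6 -1.78 F [ 0.3 -0.6 -1.2] jawyaw-90 2.2
shift [ 0.0012  0.0022 -0.0004] rot [-0.001 -0.     0.002] rows>= 0.0
```

```bash
python3 -m crank '[[0.001,0,0,0,0,0,0.3],[0.001,0,0,0,0,0,0.58],[0.001,0,0,0,0,0,0.58],[0.001,0,0,0,0,0,0.58],[-0.03,0,0,0,0,0,0.58],[-0.09,0,0,0,0,0,0.7],[-0.09,0,0,0,0,0,0.8]]'
python3 nav.py .462 .065 .14 -15.9
python3 - <<'E'
from h import *
f=grab_frame("wrist");cv2.imwrite(f"pics/w7.png",f["pixels"][:,:,::-1])
E
```

```text
t: 11.42
eef_pos: [0.6398, -0.0377, 0.1215]
ee_rot: [-1.543, 1.562, 0.066]
force: [-0.4, 0.6, -1.3]
width: 0.0654
t 11.43 pos [ 0.6398 -0.0377  0.1215] w 0.0654 q6 -1.78 F [-0.4  0.6 -1.3] jawyaw-90 2.2
shift [-0.02    0.1735  0.1095] rot [0.316 0.002 0.009] rows>= 3.3
```

View pics/w7.png

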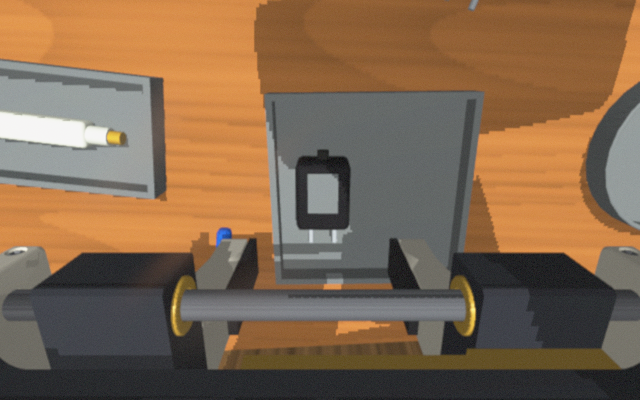

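Adapter_b is flat in the tray, its box at (297–350, 155–230). Adapter_a next.

```bash
python3 -m crank '[[-0.02,0.173,0.11,0.316,0.002,0.009,0.8],[-0.02,0.173,0.11,0.316,0.002,0.009,0.8],[-0.02,0.173,0.11,0.316,0.002,0.009,0.8],[-0.02,0.173,0.11,0.316,0.002,0.009,0.8],[-0.02,0.173,0.11,0.316,0.002,0.009,0.8],[-0.02,0.173,0.11,0.316,0.002,0.009,0.8]]'
python3 - <<'E'
from h import *
f=grab_frame("wrist");cv2.imwrite(f"pics/w8.png",f["pixels"][:,:,::-1])
E
```

```text
t: 12.22
eef_pos: [0.4602, 0.0653, 0.1357]
ee_rot: [2.008, 1.561, -2.983]
force: [0.0, 0.1, -0.4]
width: 0.0702
```

View pics/w8.png

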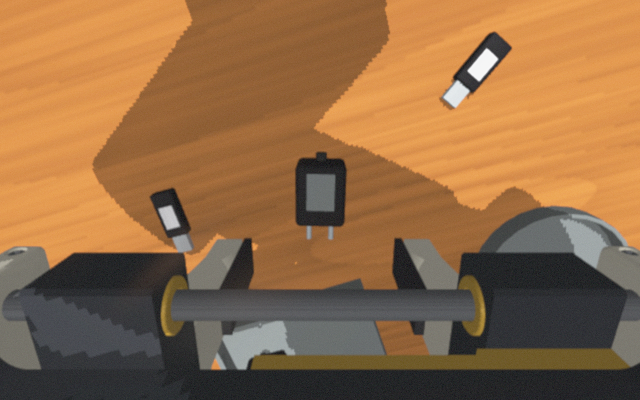

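```bash
python3 - <<'E'
from h import *
f=grab_frame("wrist")
c=bp(f,[(296,192),(346,192),(320.7,158),(320.7,226)],.032);print(np.linalg.norm(c[0]-c[1]),np.linalg.norm(c[2]-c[3]),c[:2].mean(0),c[2:4].mean(0))
for n,b,t in(("b",(162.5,191),(186,250)),("a",(500.5,39),(448.5,105.5))):
    B=bp(f,[b],.010)[0];T=bp(f,[t],.007)[0];d=T-B;print(n,(B+T)/2,np.hypot(*d[:2]),np.degrees(np.arctan2(d[1],d[0])))
E
python3 nav.py .461 .065 .02 -15.9
```

```text
0.03915449523349138 0.05584554860061198 [0.45843863 0.06422641 0.032     ] [0.45919381 0.06377143 0.032     ]
b [ 0.45635395 -0.0690847   0.0085    ] 0.058184146280808716 -3.827821127152789
a [0.40558639 0.20145929 0.0085    ] 0.05824383650224574 -49.81957802656464
t 12.32 pos [0.4601 0.065  0.1355] w 0.07 q6 -2.41 F [-1.   0.2 -0.4] jawyaw-90 -16.0
shift [ 0.1155 -0.0018  0.0008] rot [-0.002 -0.004 -0.009] rows>= 1.8
```

```bash
python3 -m crank '[[0.06,0,0,0,-0.004,-0.009,0.8],[0.1,0,0,0,-0.004,-0.009,0.8],[0.116,0,0,0,-0.004,-0.009,0.8],[0.116,0,0,0,-0.004,-0.009,0.8],[0.116,0,0,0,-0.004,-0.009,0.3],[0.116,0,0,0,-0.004,-0.009,0.3],[0.116,0,0,0,-0.004,-0.009,0.3],[0.116,0,0,0,-0.004,-0.009,0.3],[0.116,0,0,0,-0.004,-0.009,0.3]]' 30
python3 nav.py .637 .036 .11 2.2
```

```text
t: 13.45
eef_pos: [0.4586, 0.0653, 0.0206]
ee_rot: [-1.029, 1.57, 0.263]
force: [0.1, -0.8, 6.7]
width: 0.0395
t 13.45 pos [0.4586 0.0653 0.0206] w 0.0395 q6 -2.42 F [ 0.1 -0.8  6.7] jawyaw-90 -15.9
shift [-0.0892 -0.1797  0.0209] rot [-0.316  0.     0.001] rows>= 3.2
```

```bash
python3 -m crank '[[-0.06,0,0,0,0,0,0.3],[-0.09,-0.04,0.005,-0.1,0,0,0.3],[-0.09,-0.18,0.021,-0.316,0,0,0.3],[-0.09,-0.18,0.021,-0.316,0,0,0.3],[-0.09,-0.18,0.021,-0.316,0,0,0.3],[-0.09,-0.18,0.021,-0.316,0,0,0.3],[-0.09,-0.18,0.021,-0.316,0,0,0.3],[-0.09,-0.18,0.021,-0.316,0,0,0.3]]'
python3 nav.py .637 .036 .027 2.2
python3 - <<'E'
from h import *
f=grab_frame("wrist");cv2.imwrite(f"pics/w9.png",f["pixels"][:,:,::-1])
E
```

```text
t: 14.45
eef_pos: [0.6362, 0.0363, 0.1106]
ee_rot: [-1.143, 1.57, 0.467]
force: [0.1, -0.2, -0.3]
width: 0.0397
t 14.45 pos [0.6362 0.0363 0.1106] w 0.0397 q6 -1.9 F [ 0.1 -0.2 -0.3] jawyaw-90 2.2
shift [ 0.0836 -0.0008 -0.0004] rot [0.    0.    0.001] rows>= 1.3
```

View pics/w9.png

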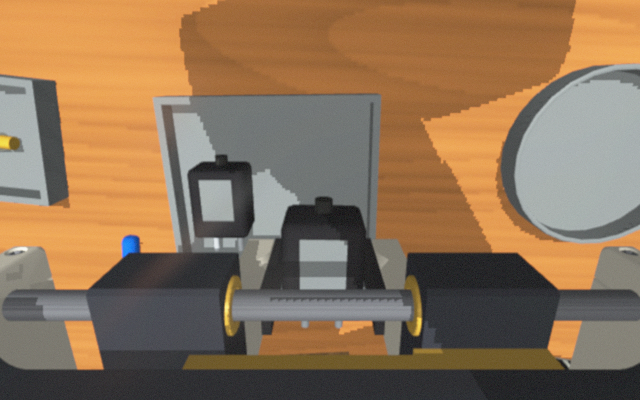

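```bash
python3 - <<'E'
from h import *
f=grab_frame("wrist")
print(bp(f,[(190,200),(251,200)],.037), bp(f,[(155,97),(380,95)],.022))
E
python3 -m crank '[[0.04,-0.001,0,0,0,0,0.3],[0.07,-0.001,0,0,0,0,0.3],[0.079,-0.001,0,0,0,0,0.3],[0.085,-0.001,0,0,0,0,0.3],[0.085,-0.001,0,0,0,0,0.3],[0.085,-0.001,0,0,0,0,0.3]]'
```

```text
[[ 0.63587284 -0.05571091  0.037     ]
 [ 0.63421479 -0.01312324  0.037     ]] [[ 0.56796326 -0.07945899  0.022     ]
 [ 0.56070455  0.07300497  0.022     ]]
t: 15.3
eef_pos: [0.6389, 0.0363, 0.0262]
ee_rot: [-1.323, 1.568, 0.285]
force: [-0.1, -0.7, -1.3]
width: 0.0396
```

```bash
python3 -m crank '[[0.0005,0,0,0,0,0,0.3],[0.0005,0,0,0,0,0,0.53],[0.0005,0,0,0,0,0,0.53],[0.0005,0,0,0,0,0,0.53],[-0.03,0,0,0,0,0,0.53],[-0.09,0,0,0,0,0,0.53],[-0.09,0,0,0,0,0,0.53]]'
python3 nav.py .457 -.070 .12 -3
python3 - <<'E'
from h import *
f=grab_frame("wrist");cv2.imwrite(f"pics/w10.png",f["pixels"][:,:,::-1])
E
```

```text
t: 16.18
eef_pos: [0.6415, 0.0367, 0.1205]
ee_rot: [-1.392, 1.561, 0.217]
force: [0.3, 0.0, -0.2]
width: 0.0466
t 16.18 pos [0.6415 0.0367 0.1205] w 0.0466 q6 -1.89 F [ 0.3  0.  -0.2] jawyaw-90 2.2
shift [-0.0015  0.1884 -0.0995] rot [0.091 0.002 0.009] rows>= 3.4
```

View pics/w10.png

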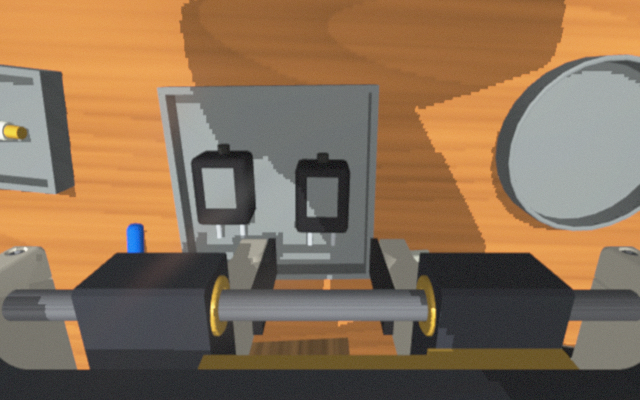

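Both adapters lie flat, with a clear gap between them. Next, stick_b.

```bash
python3 -m crank '[[-0.002,0.188,-0.1,0.091,0.002,0.009,0.5],[-0.002,0.188,-0.1,0.091,0.002,0.009,0.5],[-0.002,0.188,-0.1,0.091,0.002,0.009,0.5],[-0.002,0.188,-0.1,0.091,0.002,0.009,0.5],[-0.002,0.188,-0.1,0.091,0.002,0.009,0.5],[-0.002,0.188,-0.1,0.091,0.002,0.009,0.5],[-0.002,0.188,-0.1,0.091,0.002,0.009,0.5]]'
python3 - <<'E'
from h import *
f=grab_frame("wrist");cv2.imwrite(f"pics/w11.png",f["pixels"][:,:,::-1])
crop(f,"pics/w11z.png",260,390,130,260,5)
E
```

```text
t: 17.1
eef_pos: [0.4547, -0.0706, 0.1166]
ee_rot: [1.838, 1.562, -2.927]
force: [0.2, -0.2, -0.1]
width: 0.044
```

View pics/w11z.png

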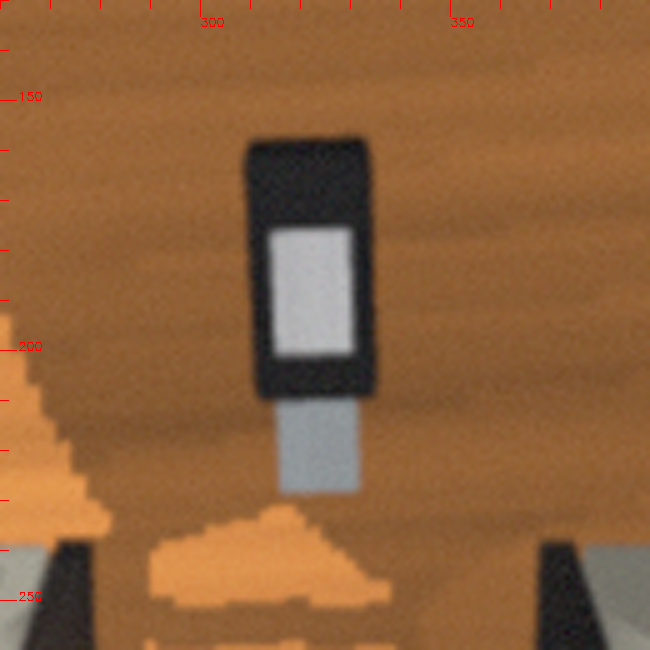

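```bash
python3 - <<'E'
from h import *
f=grab_frame("wrist")
B=bp(f,[(321.3,158)],.010)[0];T=bp(f,[(323.7,228.3)],.008)[0];d=T-B;print((B+T)/2,np.hypot(*d[:2]),np.degrees(np.arctan2(d[1],d[0])))
E
python3 nav.py .4545 -.0705 .0035 -3.5
```

```text
[ 0.45648457 -0.0705037   0.009     ] 0.05940055312545662 -1.1621164637948462
t 17.2 pos [ 0.4545 -0.0707  0.1166] w 0.0441 q6 -1.9 F [-0.4  1.2  0.3] jawyaw-90 -3.0
shift [ 0.1131 -0.001   0.0005] rot [ 0.008 -0.002 -0.009] rows>= 1.8
```

```bash
python3 -m crank '[[0.06,0,0,-0.01,-0.002,-0.009,0.5],[0.1,0,0,-0.01,-0.002,-0.009,0.5],[0.1135,0,0,-0.01,-0.002,-0.009,0.5],[0.1135,0,0,-0.01,-0.002,-0.009,0.5],[0.1135,0,0,-0.01,-0.002,-0.009,0.1],[0.1135,0,0,-0.01,-0.002,-0.009,0.1],[0.1135,0,0,-0.01,-0.002,-0.009,0.1],[0.1135,0,0,-0.01,-0.002,-0.009,0.1]]' 12
python3 nav.py .600 .2165 .1 0
```

```text
t: 18.2
eef_pos: [0.4538, -0.0711, 0.0044]
ee_rot: [-1.48, 1.568, 0.048]
force: [-1.1, 1.5, 8.1]
width: 0.0197
t 18.2 pos [ 0.4538 -0.0711  0.0044] w 0.0197 q6 -1.89 F [-1.1  1.5  8.1] jawyaw-90 -2.5
shift [-0.0953 -0.134   0.2936] rot [-0.043  0.     0.002] rows>= 5.4
```

```bash
python3 -m crank '[[-0.06,0,0,0,0,0,0.1],[-0.095,-0.02,0.044,0,0,0,0.1],[-0.095,-0.134,0.2935,-0.043,0,0,0.1],[-0.095,-0.134,0.2935,-0.043,0,0,0.1],[-0.095,-0.134,0.2935,-0.043,0,0,0.1],[-0.095,-0.134,0.2935,-0.043,0,0,0.1],[-0.095,-0.134,0.2935,-0.043,0,0,0.1],[-0.095,-0.134,0.2935,-0.043,0,0,0.1],[-0.095,-0.134,0.2935,-0.043,0,0,0.1]]'
python3 nav.py .600 .2165 .011 0
python3 - <<'E'
from h import *
f=grab_frame("wrist");im=f["pixels"][:,:,::-1].copy()
a=np.linspace(0,6.28,60)
for u,v in pr(f,np.c_[.6015+.066*np.cos(a),.2365+.066*np.sin(a),a*0+.022]): cv2.circle(im,(int(u),int(v)),1,(0,0,255),-1)
cv2.imwrite(f"pics/w12.png",im)
E
```

```text
t: 19.32
eef_pos: [0.599, 0.2157, 0.0983]
ee_rot: [2.925, 1.57, -1.788]
force: [-0.3, 0.2, -1.1]
width: 0.0198
t 19.32 pos [0.599  0.2157 0.0983] w 0.0198 q6 -2.22 F [-0.3  0.2 -1.1] jawyaw-90 -0.0
shift [ 0.0873 -0.001   0.0009] rot [-0.    -0.001 -0.   ] rows>= 1.4
```

View pics/w12.png

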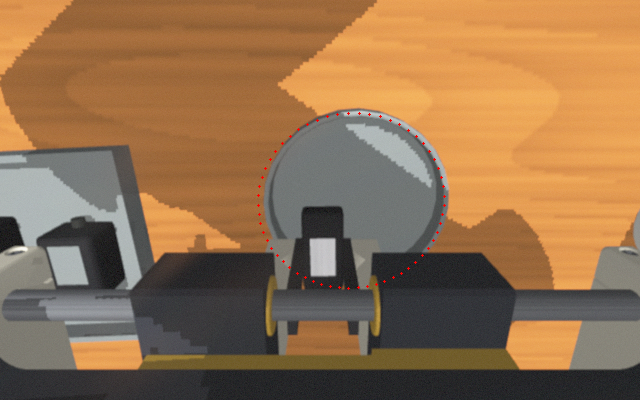

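The dish rim sits about 2 px right of and 3 px above my overlay, so its centre is nearer (0.5995, 0.238). I'll shift the placement to match.

```bash
python3 -m crank '[[0.04,0.001,0.0025,0,0,0,0.1],[0.07,0.001,0.0025,0,0,0,0.1],[0.082,0.001,0.0025,0,0,0,0.1],[0.0885,0.001,0.0025,0,0,0,0.1],[0.0885,0.001,0.0025,0,0,0,0.1],[0.0885,0.001,0.0025,0,0,0,0.1]]'
```

```text
t: 20.12
eef_pos: [0.5993, 0.219, 0.0111]
ee_rot: [-1.254, 1.569, 0.317]
force: [0.8, 0.7, -0.3]
width: 0.0201
```

```bash
python3 -m crank '[[0.001,0,0,0,0,0,0.1],[0.001,0,0,0,0,0,0.31],[0.001,0,0,0,0,0,0.31],[0.001,0,0,0,0,0,0.31],[-0.03,0,0,0,0,0,0.31],[-0.09,0,0,0,0,0,0.31],[-0.11,0,0,0,0,0,0.4]]'
python3 nav.py .405 .201 .12 -50
python3 - <<'E'
from h import *
f=grab_frame("wrist");cv2.imwrite(f"pics/w13.png",f["pixels"][:,:,::-1])
E
```

```text
t: 21.0
eef_pos: [0.6003, 0.2197, 0.1241]
ee_rot: [-1.158, 1.565, 0.413]
force: [0.0, -0.3, -0.1]
width: 0.0317
t 21.0 pos [0.6003 0.2197 0.1241] w 0.0317 q6 -2.23 F [ 0.  -0.3 -0.1] jawyaw-90 0.0
shift [ 0.003   0.1953 -0.0186] rot [0.873 0.005 0.004] rows>= 4.7
```

View pics/w13.png

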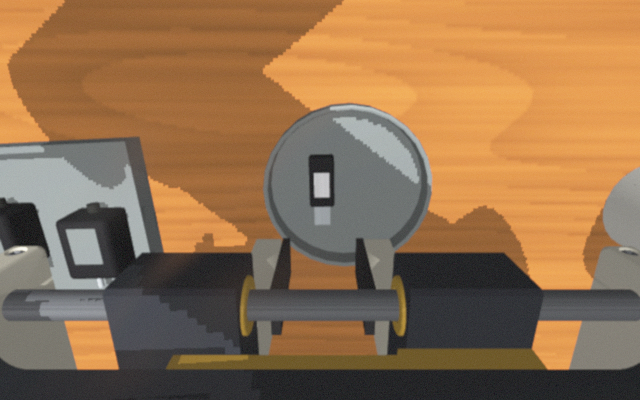

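```bash
python3 -m crank '[[0,0.05,-0.005,-0.18,0,0,0.5],[0,0.1,-0.01,-0.36,0,0,0.5],[0,0.15,-0.015,-0.54,0,0,0.5],[0.003,0.195,-0.0186,-0.72,0,0,0.5],[0.003,0.195,-0.0186,-0.9,0,0,0.5],[0.003,0.195,-0.0186,-1.08,0,0,0.5],[0.003,0.195,-0.0186,-1.26,0,0,0.5],[0.003,0.195,-0.0186,-1.44,0,0,0.5],[0.003,0.195,-0.0186,-1.62,0,0,0.5],[0.003,0.195,-0.0186,-1.8,0,0,0.5]]'
python3 nav.py .405 .201 .12 -50
```

```text
t: 22.3
eef_pos: [0.4034, 0.2001, 0.1168]
ee_rot: [2.502, 1.57, -0.405]
force: [0.5, 0.3, -0.6]
width: 0.0439
t 22.3 pos [0.4034 0.2001 0.1168] w 0.0439 q6 -0.67 F [ 0.5  0.3 -0.6] jawyaw-90 -256.5
shift [-0.0032 -0.0005 -0.0017] rot [-0.463 -0.    -0.   ] rows>= 2.5
```

```bash
python3 -m crank '[[-0.003,0,-0.002,-0.463,0,0,0.5],[-0.003,0,-0.002,-0.463,0,0,0.5],[-0.003,0,-0.002,-0.463,0,0,0.5],[-0.003,0,-0.002,-0.463,0,0,0.5]]'
python3 - <<'E'
from h import *
f=grab_frame("wrist")
crop(f,"pics/w14.png",240,400,120,270,4)
E
```

```text
t: 22.8
eef_pos: [0.4054, 0.2005, 0.1198]
ee_rot: [2.036, 1.57, -0.414]
force: [-0.1, -0.4, 0.6]
width: 0.0434
```

View pics/w14.png

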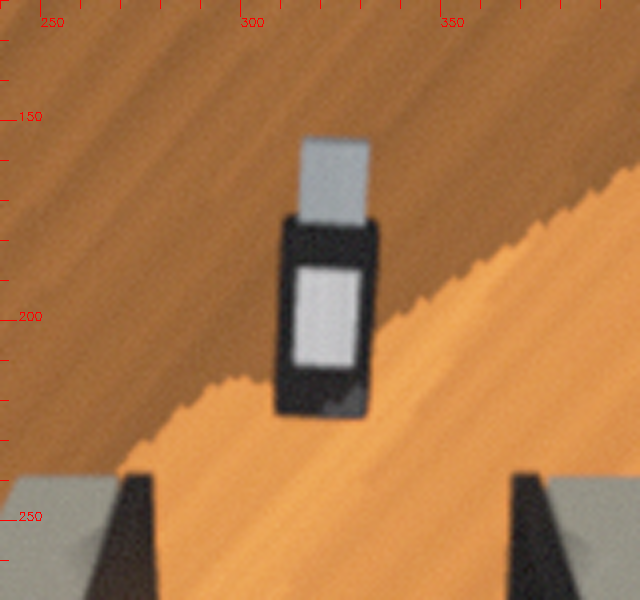

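```bash
python3 - <<'E'
from h import *
f=grab_frame("wrist")
B=bp(f,[(320.3,223.5)],.010)[0];T=bp(f,[(323.7,154.8)],.008)[0];d=T-B;print((B+T)/2,np.hypot(*d[:2]),np.degrees(np.arctan2(d[1],d[0])))
E
python3 nav.py .403 .201 .0035 -52
```

```text
[0.40460029 0.20212665 0.009     ] 0.057251362540782426 -53.20438335351691
t 22.9 pos [0.4054 0.2006 0.1198] w 0.0433 q6 -0.21 F [-0.8  0.   0.3] jawyaw-90 -230.5
shift [ 0.1163 -0.0019  0.0016] rot [ 0.027 -0.    -0.001] rows>= 1.9
```

```bash
python3 nav.py .4035 .2033 .0035 -53
```

```text
t 22.9 pos [0.4054 0.2006 0.1198] w 0.0433 q6 -0.21 F [-0.8  0.   0.3] jawyaw-90 -230.5
shift [ 0.1163 -0.0034 -0.0002] rot [ 0.044 -0.    -0.001] rows>= 1.9
```

```bash
python3 -m crank '[[0.06,-0.0035,0,0.044,0,0,0.5],[0.1,-0.0035,0,0.044,0,0,0.5],[0.1165,-0.0035,0,0.044,0,0,0.5],[0.1165,-0.0035,0,0.044,0,0,0.5],[0.1165,-0.0035,0,0.044,0,0,0.1],[0.1165,-0.0035,0,0.044,0,0,0.1],[0.1165,-0.0035,0,0.044,0,0,0.1],[0.1165,-0.0035,0,0.044,0,0,0.1]]' 12
python3 nav.py .5995 .264 .1 -90
```

```text
t: 23.9
eef_pos: [0.4036, 0.2036, 0.0039]
ee_rot: [2.889, 1.569, 0.396]
force: [-1.3, 0.2, 5.8]
width: 0.0198
t 23.9 pos [0.4036 0.2036 0.0039] w 0.0198 q6 -0.26 F [-1.3  0.2  5.8] jawyaw-90 -232.9
shift [-0.0958  0.0701 -0.1928] rot [ 0.648 -0.001  0.   ] rows>= 3.6
```

```bash
python3 -m crank '[[-0.06,0,0,0,0,0,0.1],[-0.095,0.015,-0.04,0.1,0,0,0.1],[-0.096,0.07,-0.193,0.648,0,0,0.1],[-0.096,0.07,-0.193,0.648,0,0,0.1],[-0.096,0.07,-0.193,0.648,0,0,0.1],[-0.096,0.07,-0.193,0.648,0,0,0.1],[-0.096,0.07,-0.193,0.648,0,0,0.1],[-0.096,0.07,-0.193,0.648,0,0,0.1],[-0.096,0.07,-0.193,0.648,0,0,0.1]]'
python3 nav.py .5995 .266 .0115 -90
python3 - <<'E'
from h import *
f=grab_frame("wrist");cv2.imwrite(f"pics/w15.png",f["pixels"][:,:,::-1])
print(pr(f,[(.5995,.236,.01),(.5995,.294,.01),(.5995,.300,.022)]).round())
E
```

```text
t: 25.02
eef_pos: [0.5988, 0.264, 0.1001]
ee_rot: [-2.932, 1.57, 0.21]
force: [0.0, -0.1, 0.4]
width: 0.0193
t 25.02 pos [0.5988 0.264  0.1001] w 0.0193 q6 -0.71 F [ 0.  -0.1  0.4] jawyaw-90 -269.9
shift [ 0.0886 -0.002  -0.0006] rot [ 0.001 -0.001  0.   ] rows>= 1.4
[[321. 160.]
 [321. 233.]
 [321. 247.]]
```

View pics/w15.png

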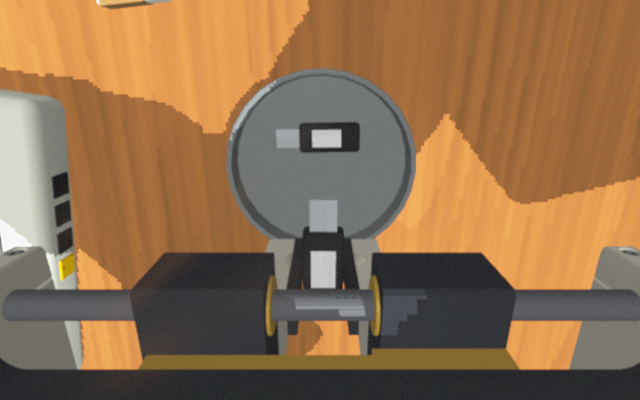

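```bash
python3 -m crank '[[0.04,-0.001,0,0,0,0,0.1],[0.07,-0.001,0,0,0,0,0.1],[0.082,-0.001,0,0,0,0,0.1],[0.089,-0.001,0,0,0,0,0.1],[0.089,-0.001,0,0,0,0,0.1],[0.0895,-0.001,0,0,0,0,0.1]]'
```

```text
t: 25.82
eef_pos: [0.6001, 0.2654, 0.0111]
ee_rot: [-2.778, 1.569, 0.364]
force: [-0.0, 0.3, -0.0]
width: 0.0194
```

```bash
python3 -m crank '[[0.0015,0,0,0,0,0,0.1],[0.0015,0,0,0,0,0,0.31],[0.0015,0,0,0,0,0,0.31],[0.0015,0,0,0,0,0,0.31],[-0.03,0,0,0,0,0,0.31],[-0.09,0,0,0,0,0,0.31],[-0.13,0,0,0,0,0,0.31],[-0.15,0,0,0,0,0,0.31],[-0.15,0,0,0,0,0,0.31]]'
python3 - <<'E'
from h import *
f=grab_frame("wrist");cv2.imwrite("pics/w16.png",f["pixels"][:,:,::-1])
f=grab_frame("scene");cv2.imwrite("pics/sc16.png",f["pixels"][:,:,::-1])
f=grab_frame("side");crop(f,"pics/sd16.png",235,450,100,370,2)
E
```

```text
t: 26.95
eef_pos: [0.6002, 0.2656, 0.1621]
ee_rot: [-2.629, 1.567, 0.513]
force: [-0.3, -0.0, -0.2]
width: 0.0274
```

View pics/w16.png

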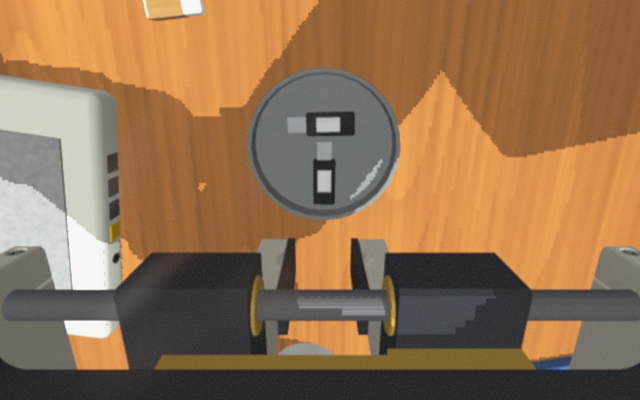

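View pics/sd16.png

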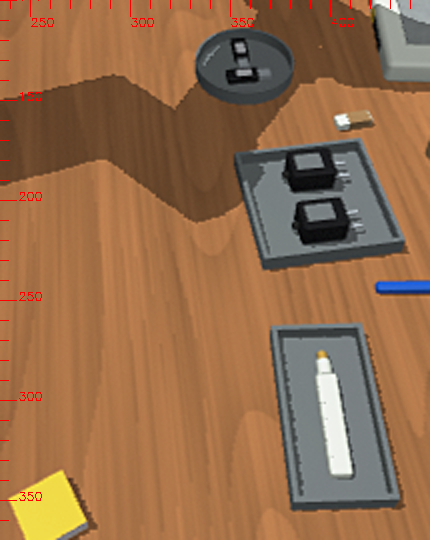

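View pics/sc16.png

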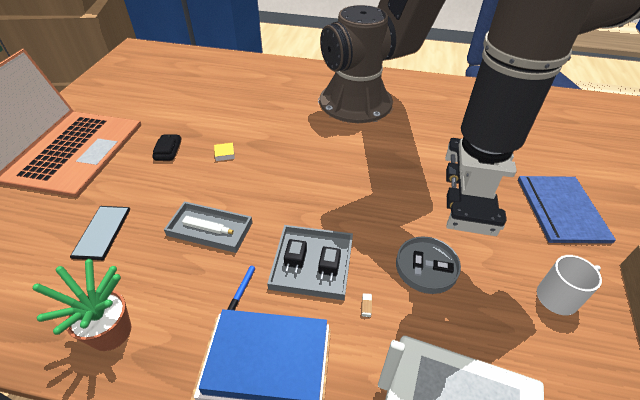

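All five parts are flat inside their trays. In the wrist view the two sticks don't touch: one ends at row 136 and the other's plug starts at row 142. The note pad is where it was.

```bash
python3 -c "
from station import *
print(job_done(), get_state()['t'])"
```

```text
the job is handed in; nothing more can be done
the job is handed in; nothing more can be done
```

I sorted all five parts in the order you gave: the antenna into the long tray, both adapters into the square tray, then both sticks into the round dish. I handed the job in at about 27 s of the 122 s limit, and the hand-in gives no verdict.

**Last checks:** The final scene, side and wrist views show every part flat on its tray's floor, the same way up as before and clear of the rims. The adapters lie side by side. The sticks form a T rather than lying side by side, about 5 mm apart, to leave room for the fingers. The note pad sits at the same pixels as at the start, and the gripper was about 16 cm above the desk and touching nothing.

**Disagreements:** The side and wrist cameras differed by 2 to 6 mm on part positions. I went mostly by the close wrist views for the grasps, and used the wrist view to correct the dish centre by about 2 mm. The force reading showed an unexplained 6 to 8 N at three of the grips, then returned to about zero after lifting. The antenna was let go about 2 mm above its floor and settled flat.

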